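# Shut the drying cabinet

## Task

The door of the drying cabinet (the wider one, with slotted louvres in its door and top and biscuits on racks inside) has been left open. Push it gently but fully shut, without straining the light sheet metal, so that it snaps home on its roller catch and stays there by itself, and leave the door of the narrower, plain storage cabinet open just as it stands.

Things in the scene. Friction and masses are not known exactly. Their poses are not given: they have to be found in the camera images.
- drying_cabinet: Wider grey metal cabinet, fixed on feet, left or right of the narrow one, turned up to 0.17 rad: 260 mm wide, 135 deep, 240 high, vent slots on top. Origin on the worktop under the middle of its front; x points into it, y to its left, z up. Its door covers the front: 256 mm wide, 10 thick, 25 to 237 mm above the worktop; vertical hinge at its left front edge (cabinet frame x -6 mm, y +128 mm).
- drying_door (a joint): Its door's hinge angle, rad: 0 = fully shut, grows as it opens to the front. 0.5 kg, stays where it is left (under 1 N moves it) and may coast a little. About 20 mm before shut a spring roller catch near the free edge resists with 5 to 8 N; about 9 mm before shut it yields and pulls the door home against the frame. Stopped short of that, the door stays ajar.
- drying_door_push (a point): Point on the outer face of that door, 216 mm from the hinge, 40 mm from the free edge, 191 mm above the worktop; moves with the door. x: inward normal (the way to push), y: along the door to the hinge, z up. The face is flat and bare from 120 mm above the worktop up; below are louvre slots and, near the free edge 96 mm above the worktop, a knob that stands 23 mm out.
- storage_door_push (a point): The like point on the narrower cabinet's door (40 mm from its free edge, 191 mm above the worktop). That storage cabinet is of the same make, height and depth but 190 mm wide with a plain smooth door, also hinged at its left front edge and standing open. This door must not be moved.

How it is judged:
By the outcome, as a careful person would: the job done as asked, in the order asked, and still so for the second after the job is handed in, with the robot touching nothing.
It also fails if it takes over 32 s, if anything falls off the work surface, if the arm or the gripper's body presses on something with over 40 N, if the wrist force passes 120 N, or if a joint passes its speed limit or range.

## Robot

A 6-joint arm with a two-finger parallel gripper is mounted at the origin on a cart in front of the work surface, level with it; the furniture and walls round the work are solid. World frame = base frame: x ahead of the robot, y to its left, z up, the work surface at z = 0. Lengths are in m, angles in rad, forces in N, time in s.
With the tool pointing down it reaches from about 0.325 to 0.85 m from the base axis. Payload 4.4 kg.
Tool frame: the origin (TCP) lies midway between the tips of the shut fingers; the grasp point (between the pads) lies 19 mm behind it; z points along the fingers, y is the direction in which the jaws open and shut (so a half turn about z gives the same grasp; the last joint's range is limited). The gripper opens to 94 mm and grips with 3 to 60 N. Pads are 16 mm wide; open, the fingers measure 119 mm over their backs; the gripper's body (75 mm by 177 mm) begins 78 mm behind the grasp point.
Start: joints at [-1.444, 0.207, 1.542, -0, 1.393, -0.15], TCP at [0.157, -0.553, 0.205] pointing down, gripper open.
Joint ranges: [-2.73, 2.73], [-0.86, 2.22], [0.23, 2.46], [-1.11, 4.25], [0.08, 2.63], [-2.82, 2.82]. Speed limits (rad/s): [2.79, 2.79, 3.14, 3.14, 3.14, 3.14].

## Interface

Orientations are given as a rotation vector (axis times angle).
In Python, from bench import status, vision, job gives the robot as it stands.
- The arm moves only by the tool servo_tool, never from a script. Its arguments are lists of equal length, an entry for each row: "claw": the opening in per cent of the stroke, from 0 (shut) to 100 (fully open); "delta_pos": the shift along the tool's x, y, z as a fraction of full scale, a list of three; "twist": the turn about the tool's z as a fraction of full scale. A call has 1 to 20 rows; each row shifts and turns the commanded pose from where the row before left it, along the tool's axes as they then stand; what a row does not reach is not made up. Full scale, the value 1, is 0.1 m for a shift and 120 degrees for a turn. A row lasts 1/12 s, in which the tool goes at most 41.7 mm and 7.16 degrees, less where a joint would pass 70% of its speed; a pose out of reach is approached as far as the arm can. A call with a number of a shift or a turn outside -1 to 1 is refused whole. A call with a gripper value outside its range is refused whole. The fingers move at their own pace and stop on an object; "grip_force" is the grip in N (left out, the last holds). Time passes only in rows, so rows that do not move let the fingers close. It gives the time, the measured TCP pose, the force and the opening at its end, in the units of the state.
- status.sense(): the state, without advancing time (a new reading comes with each control period).
- vision.grab_frame(name): name is "side" or "top" or "wrist"; returns the picture (400x640x3 uint8, red, green, blue); there is no depth.
- vision.calibration(name): a dict with "fx", "fy", "cx", "cy" (pixels), "k1" (the pictures are not rectified: a ray, as slopes to the right and down, at radius r is drawn at 1 + k1 r^2 times it, then the intrinsics apply), "R" (3x3) and "t" (3): a world point X has camera coordinates R X + t; the wrist camera has in their place "tool_from_camera" (4x4, takes a point from camera to tool coordinates, whose origin is the TCP and whose axes are the flange's). Camera axes: x right, y down, z forward; pixel columns grow to the right and rows downward; lengths in m; the calibration is good to about 2 mm. A picture is of the moment at which its call begins: read the wrist's pose just before it. calibration takes no time and is no camera call.
- job.hand_in(): hands the job in, once; it reports no verdict.
The state is a dict: "clock": time; "q": joint angles; "joint_vel": joint speeds; "effort": joint torques, N m; "eef_pos": TCP position; "orientation": TCP orientation; "wrist_force": force on the tool from outside, world axes, zero at the start; "torque": the same for the moment, N m; "width": finger opening in m.
Only numpy, scipy, OpenCV 4.12 (cv2) and the standard library are available. Lean on these libraries where they do the work, as an engineer would, in place of code of your own. Each camera call takes 0.05 s, during which the arm holds its last target.

## Working session

There is one attempt and no reset: what is moved stays moved. The work goes in short steps, Python scripts to look and compute and a tool call to move; the robot and the scene stay as the last step left them, time stands still between calls to the robot, and variables do not carry over. Pictures are saved under pics/ and viewed, and the job is handed in when it is done.

Besides the shell and the picture viewer there is one more tool, called by a JSON object that holds its "api" and its "payload", one argument or row to a line. servo_tool: Moves the arm, as the interface text tells. Its arguments: {"type":"object","properties":{"claw":{"type":"array","items":{"type":"number"}},"delta_pos":{"type":"array","items":{"type":"array","items":{"type":"number"}}},"twist":{"type":"array","items":{"type":"number"}},"grip_force":{"type":"number"}},"required":["claw","delta_pos","twist"]}

```bash
mkdir -p pics; python3 - <<'E'
from bench import status, vision
import cv2,numpy as np
s=status.sense();print(s)
for n in("side","top","wrist"):
    im=vision.grab_frame(n);cv2.imwrite(f"pics/{n}0.png",im[:,:,::-1])
    print(n,vision.calibration(n))
E
```

```text
{'clock': 0.0, 'q': array([-1.44450403e+00,  2.07365383e-01,  1.54292810e+00, -9.82164051e-06,
        1.39347901e+00, -1.50513493e-01]), 'joint_vel': array([ 5.50359551e-04,  2.23874962e-03, -1.00911057e-03,  6.29862685e-05,
        1.63925144e-03,  9.25930903e-04]), 'effort': array([-7.16038539e-04, -3.70877838e+01, -2.81417799e+01,  6.96443883e-02,
        3.59843799e-02, -1.75236578e-04]), 'eef_pos': array([ 0.15701646, -0.55232604,  0.20433407]), 'orientation': array([-3.10939215e+00, -4.33120678e-01, -2.62667513e-05]), 'wrist_force': array([0.22408073, 0.74143503, 0.31723622]), 'torque': array([0.01800173, 0.01272054, 0.01557945]), 'width': 0.0939920226065562}
side {'fx': 415.4551317497275, 'fy': 415.4551317497275, 'cx': 322.61170609564135, 'cy': 202.1973759981727, 'k1': 0.0005355345556808706, 'R': array([[ 0.9549756 ,  0.29648954, -0.01074981],
       [ 0.21977824, -0.7313031 , -0.64567275],
       [-0.19929658,  0.61423915, -0.76353856]]), 't': array([-0.57498619, -0.05734211,  1.29888735])}
top {'fx': 368.1316807040977, 'fy': 368.1316807040977, 'cx': 308.9883888063297, 'cy': 196.71694375857, 'k1': 0.02495783049025898, 'R': array([[-0.0245774 , -0.99962072,  0.0124244 ],
       [-0.99924131,  0.02418869, -0.03052389],
       [ 0.03021179, -0.01316517, -0.99945682]]), 't': array([0.02239697, 0.60376847, 1.18899068])}
wrist {'fx': 283.53922781585004, 'fy': 283.53922781585004, 'cx': 316.90321255319276, 'cy': 198.88136378892014, 'k1': -0.05238651780781466, 'tool_from_camera': array([[-3.07786406e-04, -9.64870393e-01, -2.62726152e-01,
         7.58589676e-02],
       [ 9.99999947e-01, -2.69647667e-04, -1.81220404e-04,
        -7.41822819e-04],
       [ 1.04010709e-04, -2.62726193e-01,  9.64870425e-01,
        -1.79513595e-01],
       [ 0.00000000e+00,  0.00000000e+00,  0.00000000e+00,
         1.00000000e+00]])}
```

View pics/side0.png

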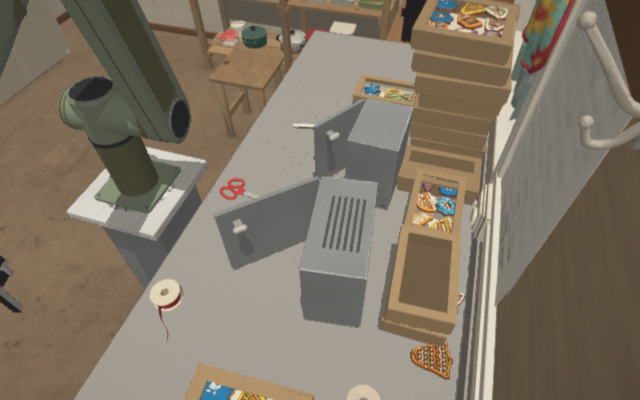

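View pics/top0.png

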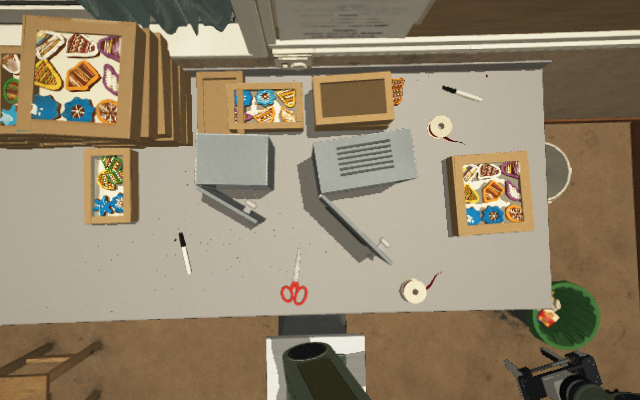

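```bash
python3 - <<'E'
import cv2
im=cv2.imread("pics/top0.png")[120:275,180:430]
cv2.imwrite("pics/topz.png",cv2.resize(im,None,fx=3.2,fy=3.2,interpolation=cv2.INTER_CUBIC))
im=cv2.imread("pics/side0.png")[90:330,200:420]
cv2.imwrite("pics/sidez.png",cv2.resize(im,None,fx=2.5,fy=2.5,interpolation=cv2.INTER_CUBIC))
E
```

```text
(no output)
```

View pics/topz.png

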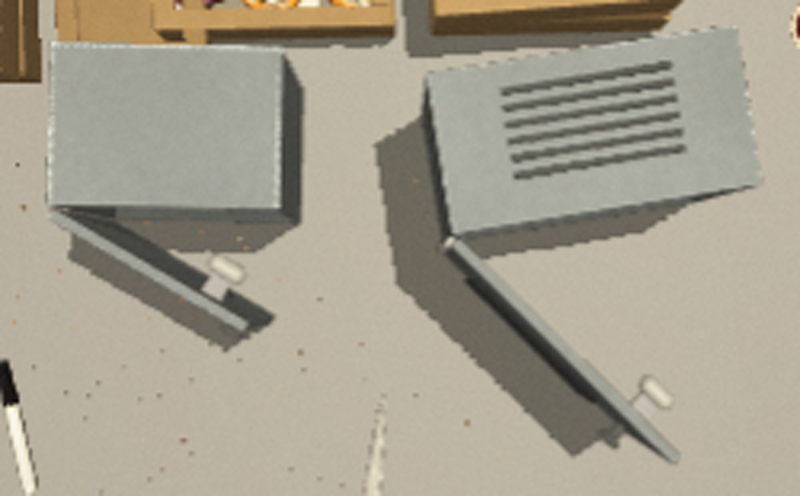

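View pics/sidez.png

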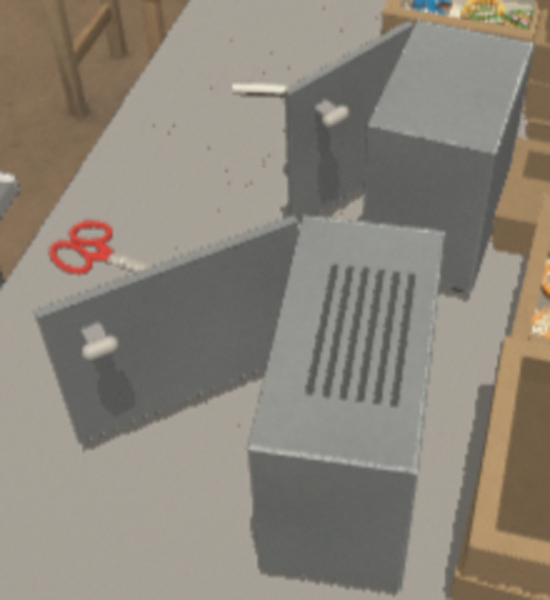

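```bash
cat > h.py <<'E'
import numpy as np,cv2
from bench import vision
def ray(n,px):
    c=vision.calibration(n)
    K=np.array([[c['fx'],0,c['cx']],[0,c['fy'],c['cy']],[0,0,1]])
    u=cv2.undistortPoints(np.array([[px]],float),K,np.array([c['k1'],0,0,0.]))[0,0]
    R=c['R'];return -R.T@c['t'],R.T@np.array([u[0],u[1],1])
def atz(n,px,z):
    C,d=ray(n,px);return C+d*(z-C[2])/d[2]
def proj(n,X):
    c=vision.calibration(n)
    K=np.array([[c['fx'],0,c['cx']],[0,c['fy'],c['cy']],[0,0,1]])
    return cv2.projectPoints(np.atleast_2d(np.array(X,float)),cv2.Rodrigues(c['R'])[0],c['t'],K,np.array([c['k1'],0,0,0.]))[0][:,0]
E
python3 - <<'E'
from h import *
np.set_printoptions(precision=3,suppress=True)
print(ray('side',(320,200))[0],ray('top',(320,200))[0])
t=lambda x,y:(180+(x+.5)/3.2-.5,120+(y+.5)/3.2-.5)
s=lambda x,y:(200+(x+.5)/2.5-.5,90+(y+.5)/2.5-.5)
for nm,p,z in [('dFL',(453,236),.24),('dFR',(761,184),.24),('dBR',(736,28),.24),('dBL',(427,73),.24),('hinge',(448,243),.237),('free',(675,459),.237),
 ('sFL',(48,208),.24),('sFR',(279,210),.24),('shinge',(52,212),.237),('sfree',(243,328),.237),('sBL',(51,43),.24)]:
    print(nm,atz('top',t(*p),z))
for nm,p,z in [('dFL',(300,218),.24),('dFR',(250,448),.24),('dBR',(416,470),.24),('dBL',(443,232),.24),('hinge',(294,222),.237),('free',(40,316),.237),('sfree',(286,94),.237)]:
    print('side',nm,atz('side',s(*p),z))
E
```

```text
[ 0.821 -0.669  0.949] [0.568 0.023 1.206]
dFL [ 0.605 -0.022  0.24 ]
dFR [ 0.642 -0.276  0.24 ]
dBR [ 0.771 -0.26   0.24 ]
dBL [ 0.74  -0.004  0.24 ]
hinge [ 0.6   -0.018  0.237]
free [ 0.418 -0.199  0.237]
sFL [0.636 0.309 0.24 ]
sFR [0.63  0.121 0.24 ]
shinge [0.633 0.306 0.237]
sfree [0.534 0.152 0.237]
sBL [0.771 0.304 0.24 ]
side dFL [ 0.606 -0.027  0.24 ]
side dFR [ 0.643 -0.276  0.24 ]
side dBR [ 0.773 -0.258  0.24 ]
side dBL [ 0.739 -0.006  0.24 ]
side hinge [ 0.601 -0.031  0.237]
side free [ 0.423 -0.202  0.237]
side sfree [0.536 0.145 0.237]
```

The drying cabinet is the right-hand one in the top view, with slots on its top. Its door hinge is near (320,195) and the free edge near (390,263), which puts the door about 53° open. The cabinet yaw is about 0.14 rad and the hinge is at about (0.600,-0.024). The storage door runs from (196,186) to (256,222) and is well clear of my path. First I'll lift, close the fingers and move over to the outer side of the door.

{"api": "servo_tool", "payload": {
  "claw": [0,0,0,0,0,0,0,0,0,0,0,0,0,0,0,0,0,0],
  "delta_pos": [
    [0,0,-0.35],
    [0,0,-0.35],
    [0,0,-0.35],
    [0.257,-0.23,0],
    [0.257,-0.23,0],
    [0.257,-0.23,0],
    [0.257,-0.23,0],
    [0.257,-0.23,0],
    [0.257,-0.23,0],
    [0.257,-0.23,0],
    [0.257,-0.23,0],
    [0.257,-0.23,0],
    [0.257,-0.23,0],
    [0.257,-0.23,0],
    [0.257,-0.23,0],
    [0.257,-0.23,0],
    [0.257,-0.23,0],
    [0,0,0]
  ],
  "twist": [0,0,0,0,0,0,0,0,0,0,0,0,0,0,0,0,0,0]
}}

```text
clock: 1.65
eef_pos: [0.4171, -0.1402, 0.3102]
orientation: [-3.107, -0.445, -0.002]
wrist_force: [-0.5, 0.6, 0.8]
width: 0.0005
```

{"api": "servo_tool", "payload": {
  "claw": [0,0,0,0,0,0,0,0,0,0,0,0],
  "delta_pos": [
    [0,0,0],
    [0,0,0],
    [0,0,0],
    [0,0,0],
    [0,0,0],
    [0,0,0],
    [0,0,0],
    [0,0,0],
    [0,0,0],
    [0,0,0],
    [0,0,0],
    [0,0,0]
  ],
  "twist": [0.057,0.057,0.057,0.057,0.057,0.057,0.057,0.057,0.057,0,0,0]
}}

```text
clock: 2.65
eef_pos: [0.415, -0.1453, 0.3103]
orientation: [2.896, -1.217, -0.001]
wrist_force: [0.9, -0.1, -0.9]
width: 0.0005
```

```bash
python3 - <<'E'
from bench import status, vision
import cv2,numpy as np
np.set_printoptions(precision=3,suppress=True)
from scipy.spatial.transform import Rotation as R
s=status.sense();print(s['clock'],s['eef_pos'],s['wrist_force'],s['width'],s['q']);print(R.from_rotvec(s['orientation']).as_matrix())
for n in("top","wrist"):
    im=vision.grab_frame(n);cv2.imwrite(f"pics/{n}1.png",im[:,:,::-1])
E
```

```text
2.65 [ 0.415 -0.145  0.31 ] [ 0.936 -0.121 -0.893] 0.0004847282467707179 [-0.534 -0.156  1.699 -0.     1.599  1.832]
[[ 0.7   -0.714 -0.   ]
 [-0.714 -0.7    0.   ]
 [-0.     0.    -1.   ]]
```

View pics/top1.png

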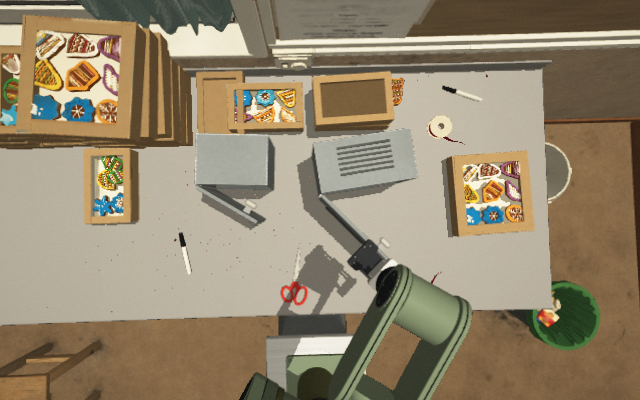

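View pics/wrist1.png

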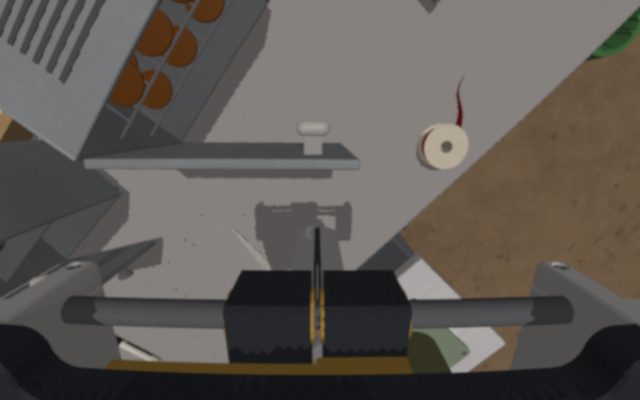

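The wrist view shows the door's top edge running level across the picture from (85,163) to (358,163), so it is square to the tool. The biscuits inside confirm that this is the drying cabinet. Next I'll measure the door's outer edge from this view.

```bash
python3 - <<'E'
from bench import status, vision
import cv2,numpy as np
np.set_printoptions(precision=4,suppress=True)
c=vision.calibration("wrist");s=status.sense();T=c['tool_from_camera']
R=cv2.Rodrigues(s['orientation'])[0]
K=np.array([[c['fx'],0,c['cx']],[0,c['fy'],c['cy']],[0,0,1]])
for p in [(86,158),(87,167),(200,168),(358,159),(358,168)]:
    u=cv2.undistortPoints(np.array([[p]],float),K,np.array([c['k1'],0,0,0.]))[0,0]
    o=T[:3,3];d=T[:3,:3]@np.array([u[0],u[1],1]);
    C=s['eef_pos']+R@o;D=R@d;X=C+D*(.237-C[2])/D[2];print(p,X,'tool',R.T@(X-s['eef_pos']))
E
```

```text
(86, 158) [ 0.5996 -0.0287  0.237 ] tool [ 0.0458 -0.2133  0.0733]
(87, 167) [ 0.5943 -0.0222  0.237 ] tool [ 0.0374 -0.2141  0.0733]
(200, 168) [ 0.5157 -0.0966  0.237 ] tool [ 0.0356 -0.1059  0.0733]
(358, 159) [ 0.4192 -0.2019  0.237 ] tool [0.0435 0.0368 0.0733]
(358, 168) [ 0.4134 -0.1963  0.237 ] tool [0.0354 0.037  0.0733]
```

{"api": "servo_tool", "payload": {
  "claw": [0,0,0,0,0,0,0,0,0,0],
  "delta_pos": [
    [0,0,0.35],
    [0,0,0.35],
    [0,0,0.35],
    [0,0,0.35],
    [0,0,0],
    [0.06,0,0],
    [0.06,0,0],
    [0.06,0,0],
    [0.05,0,0],
    [0.05,0,0]
  ],
  "twist": [0,0,0,0,0,0,0,0,0,0]
}}

```text
clock: 3.58
eef_pos: [0.4366, -0.1664, 0.1726]
orientation: [2.895, -1.22, 0.006]
wrist_force: [-0.7, 0.3, 0.1]
width: 0.0005
```

{"api": "servo_tool", "payload": {
  "claw": [0,0,0,0,0,0,0,0,0,0,0,0,0],
  "delta_pos": [
    [0.038,0.001,0],
    [0.076,0.003,0],
    [0.076,0.003,0],
    [0.076,0.003,0],
    [0.076,0.003,0],
    [0.076,0.003,0],
    [0.076,0.003,0],
    [0.076,0.003,0],
    [0.076,0.003,0],
    [0.076,0.003,0],
    [0.038,0.001,0],
    [0.02,0.001,0],
    [0,0,0]
  ],
  "twist": [-0.0083,-0.0167,-0.0167,-0.0167,-0.0167,-0.0167,-0.0167,-0.0167,-0.0167,-0.0167,-0.0083,-0.0044,0]
}}

```text
clock: 4.67
eef_pos: [0.4958, -0.2137, 0.1705]
orientation: [3.066, -0.684, 0.0]
wrist_force: [-0.1, -0.2, 0.1]
width: 0.0002
```

```bash
python3 - <<'E'
from bench import status, vision
import cv2,numpy as np
np.set_printoptions(precision=3,suppress=True)
s=status.sense();print(s['clock'],s['eef_pos'],s['wrist_force'],s['q']);m=cv2.Rodrigues(s['orientation'])[0];print(np.degrees(np.arctan2(m[1,0],m[0,0])))
for n in("side","wrist"):
    im=vision.grab_frame(n);cv2.imwrite(f"pics/{n}2.png",im[:,:,::-1])
E
```

```text
4.6667 [ 0.496 -0.214  0.171] [-0.085 -0.22   0.1  ] [-0.567  0.164  1.667 -0.     1.311  1.442]
-25.13766105019614
```

View pics/side2.png

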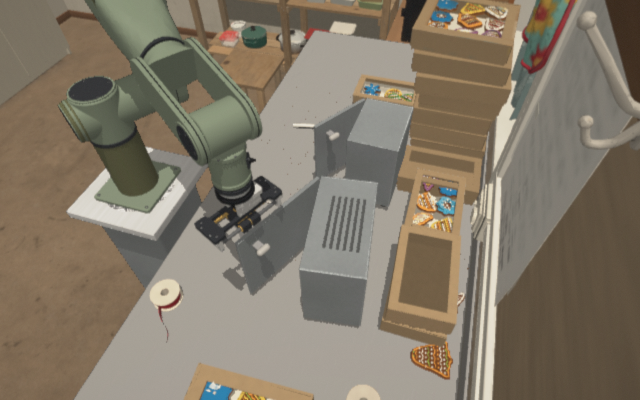

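View pics/wrist2.png

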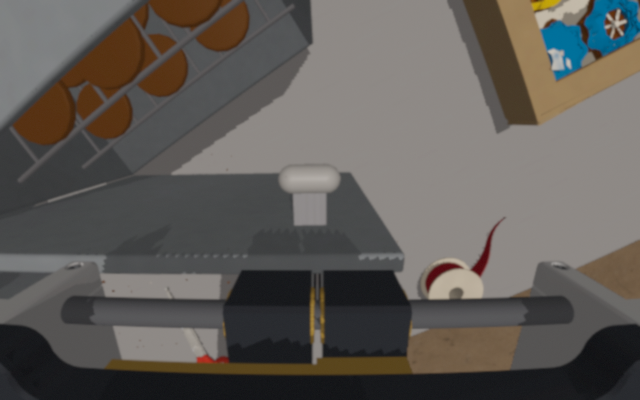

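The door is following: it moved from about 53° to 33° open, and it is still parallel to the fingers at row 260. The wrist force is near zero and the storage door hasn't moved. I'll continue to about 9° and slow down.

{"api": "servo_tool", "payload": {
  "claw": [0,0,0,0,0,0,0,0,0,0,0,0,0,0,0,0,0,0],
  "delta_pos": [
    [0.038,0.001,0],
    [0.057,0.002,0],
    [0.057,0.002,0],
    [0.057,0.002,0],
    [0.057,0.002,0],
    [0.057,0.002,0],
    [0.057,0.002,0],
    [0.057,0.002,0],
    [0.057,0.002,0],
    [0.057,0.002,0],
    [0.057,0.002,0],
    [0.057,0.002,0],
    [0.057,0.002,0],
    [0.057,0.002,0],
    [0.057,0.002,0],
    [0.057,0.002,0],
    [0.038,0.001,0],
    [0,0,0]
  ],
  "twist": [-0.0083,-0.0125,-0.0125,-0.0125,-0.0125,-0.0125,-0.0125,-0.0125,-0.0125,-0.0125,-0.0125,-0.0125,-0.0125,-0.0125,-0.0125,-0.0125,-0.0083,0]
}}

```text
clock: 6.27
eef_pos: [0.5854, -0.2383, 0.1705]
orientation: [3.142, -0.016, 0.001]
wrist_force: [-0.5, 0.5, 0.1]
width: 0.0004
```

```bash
python3 - <<'E'
from bench import status, vision
import cv2,numpy as np
np.set_printoptions(precision=3,suppress=True)
s=status.sense();print(s['clock'],s['eef_pos'],s['wrist_force'],s['q']);m=cv2.Rodrigues(s['orientation'])[0];print(np.degrees(np.arctan2(m[1,0],m[0,0])))
for n in("side","wrist"):
    im=vision.grab_frame(n);cv2.imwrite(f"pics/{n}3.png",im[:,:,::-1])
E
```

```text
6.2667 [ 0.585 -0.238  0.17 ] [-0.453  0.513  0.096] [-0.524  0.353  1.43   0.     1.358  1.057]
-0.573998839022674
```

View pics/side3.png

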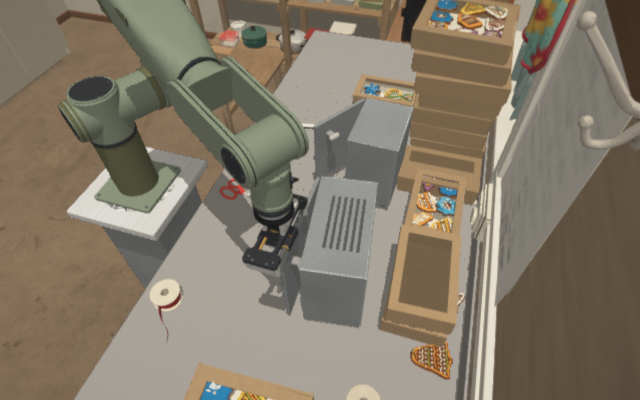

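View pics/wrist3.png

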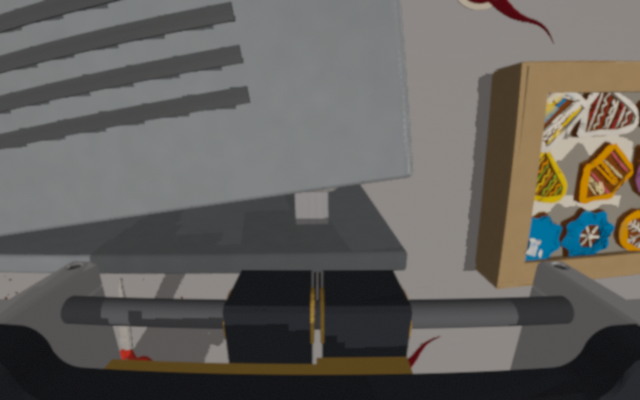

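The door is about 8.6° from shut: the cabinet's front edge runs from (0,238) to (410,176) and the door's edge is level at row 258. I'll take it in slowly now.

{"api": "servo_tool", "payload": {
  "claw": [0,0,0,0,0,0,0,0,0,0],
  "delta_pos": [
    [0.02,0.001,0],
    [0.02,0.001,0],
    [0.02,0.001,0],
    [0.02,0.001,0],
    [0.02,0.001,0],
    [0.02,0.001,0],
    [0.02,0.001,0],
    [0.02,0.001,0],
    [0.02,0.001,0],
    [0,0,0]
  ],
  "twist": [-0.0044,-0.0044,-0.0044,-0.0044,-0.0044,-0.0044,-0.0044,-0.0044,-0.0044,0]
}}

```text
clock: 7.2
eef_pos: [0.6017, -0.2388, 0.1704]
orientation: [-3.139, -0.113, 0.004]
wrist_force: [-4.5, 1.1, 1.3]
width: 0.0003
```

{"api": "servo_tool", "payload": {
  "claw": [0,0,0,0],
  "delta_pos": [
    [0.01,0,0],
    [0.01,0,0],
    [0.01,0,0],
    [0,0,0]
  ],
  "twist": [-0.0022,-0.0022,-0.0022,0]
}}

```text
clock: 7.53
eef_pos: [0.6053, -0.2387, 0.1704]
orientation: [3.139, 0.134, -0.001]
wrist_force: [-4.4, -0.7, 2.0]
width: 0.0005
```

{"api": "servo_tool", "payload": {
  "claw": [0,0,0,0],
  "delta_pos": [
    [0.01,0,0],
    [0.01,0,0],
    [0.01,0,0],
    [0,0,0]
  ],
  "twist": [-0.0022,-0.0022,-0.0022,0]
}}

```text
clock: 7.87
eef_pos: [0.6092, -0.2385, 0.1704]
orientation: [3.137, 0.156, 0.002]
wrist_force: [-0.8, -1.1, 0.6]
width: -0.0001
```

```bash
python3 - <<'E'
from bench import status, vision
import cv2,numpy as np
np.set_printoptions(precision=3,suppress=True)
s=status.sense();print(s['clock'],s['eef_pos'],s['wrist_force']);m=cv2.Rodrigues(s['orientation'])[0];print(np.degrees(np.arctan2(m[1,0],m[0,0])))
for n in("wrist",):
    im=vision.grab_frame(n);cv2.imwrite(f"pics/{n}4.png",im[:,:,::-1])
E
```

```text
7.8667 [ 0.609 -0.238  0.17 ] [-0.775 -1.051  0.55 ]
5.7004187974258125
```

View pics/wrist4.png

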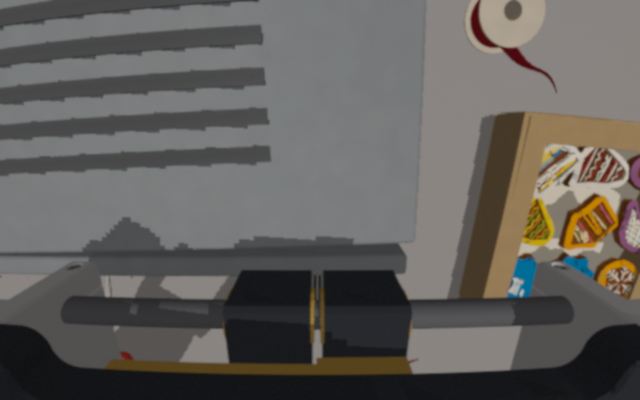

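The force rose to 4.5 N and then fell to about 0, which looks like the snap. I'll advance 2 mm as a check, then back off and look.

{"api": "servo_tool", "payload": {
  "claw": [0,0,0],
  "delta_pos": [
    [0.01,0,0],
    [0.01,0,0],
    [0,0,0]
  ],
  "twist": [-0.0022,-0.0022,0]
}}

```text
clock: 8.17
eef_pos: [0.6111, -0.238, 0.1705]
orientation: [-3.137, -0.171, -0.002]
wrist_force: [0.6, -0.0, 0.1]
width: 0.0004
```

{"api": "servo_tool", "payload": {
  "claw": [0,0,0,0,0,0,0],
  "delta_pos": [
    [-0.1,0,0],
    [-0.2,0,0],
    [-0.3,0,0],
    [-0.3,0,0],
    [-0.3,0,0],
    [0,0,0],
    [0,0,0]
  ],
  "twist": [0,0,0,0,0,0,0]
}}

```text
clock: 8.75
eef_pos: [0.4902, -0.2509, 0.1707]
orientation: [-3.137, -0.168, -0.002]
wrist_force: [-0.7, -0.0, 0.1]
width: 0.0003
```

```bash
python3 - <<'E'
from bench import status, vision
import cv2,numpy as np
np.set_printoptions(precision=3,suppress=True)
s=status.sense();print(s['clock'],s['eef_pos'],s['wrist_force']);m=cv2.Rodrigues(s['orientation'])[0];print(np.degrees(np.arctan2(m[1,0],m[0,0])))
for n in("wrist","top","side"):
    im=vision.grab_frame(n);cv2.imwrite(f"pics/{n}5.png",im[:,:,::-1])
im=cv2.imread("pics/top5.png")[120:275,180:430]
cv2.imwrite("pics/top5z.png",cv2.resize(im,None,fx=3.2,fy=3.2,interpolation=cv2.INTER_CUBIC))
im=cv2.imread("pics/side5.png")[90:330,200:420]
cv2.imwrite("pics/side5z.png",cv2.resize(im,None,fx=2.5,fy=2.5,interpolation=cv2.INTER_CUBIC))
E
```

```text
8.75 [ 0.49  -0.251  0.171] [-0.685 -0.014  0.085]
6.116989883497682
```

View pics/wrist5.png

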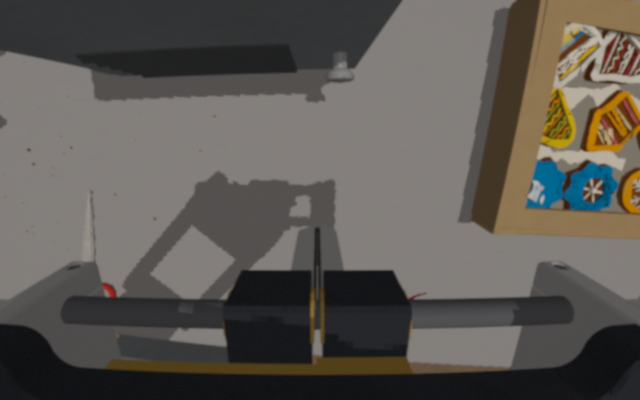

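View pics/top5z.png

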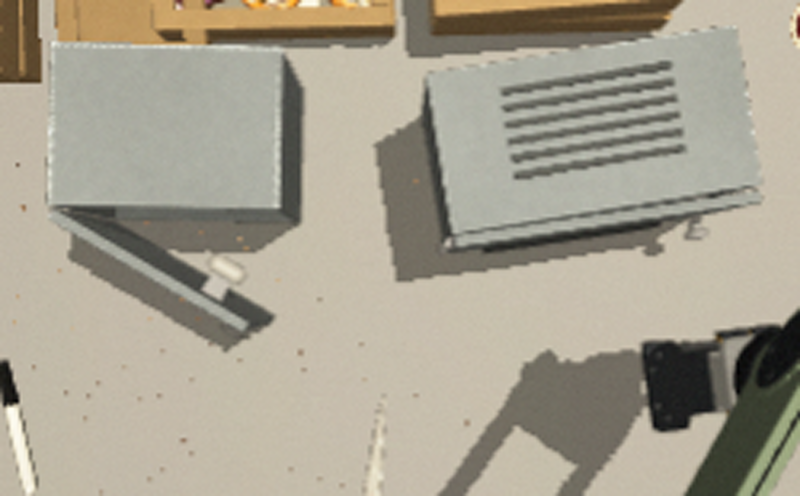

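View pics/side5z.png

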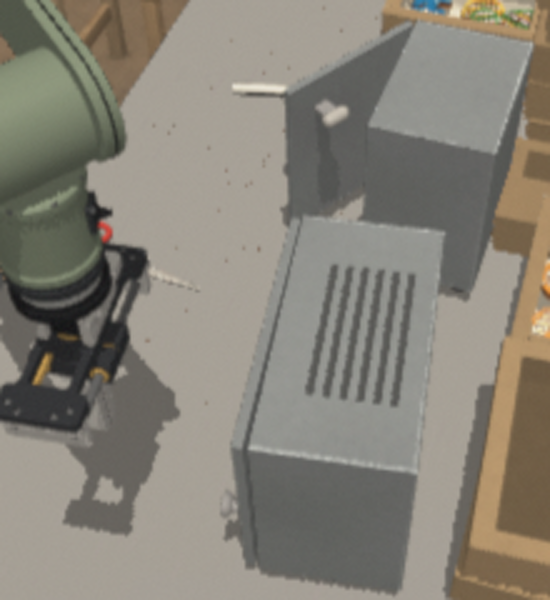

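Now a numeric check: I'll overlay the predicted door top outer edge for shut and for 9 mm ajar.

```bash
python3 - <<'E'
from h import *
np.set_printoptions(precision=2,suppress=True)
yaw=.14
# refit cabinet from both views' corners
X=np.array([[0,.13],[0,-.13],[.135,-.13],[.135,.13]])
W=dict(top=np.array([[.605,-.022],[.642,-.276],[.771,-.26],[.74,-.004]]),side=np.array([[.606,-.027],[.643,-.276],[.773,-.258],[.739,-.006]]))
ims=[]
for n,x0,x1,y0,y1,f in [('top',305,425,165,205,6),('side',285,400,170,285,5)]:
    w=W[n];a=X-X.mean(0);b=w-w.mean(0);yaw=np.arctan2((a[:,0]*b[:,1]-a[:,1]*b[:,0]).sum(),(a*b).sum())
    Rm=np.array([[np.cos(yaw),-np.sin(yaw)],[np.sin(yaw),np.cos(yaw)]]);O=w.mean(0)-Rm@X.mean(0);print(n,yaw,O)
    im=cv2.imread(f"pics/{n}5.png")[y0:y1,x0:x1];im=cv2.resize(im,None,fx=f,fy=f,interpolation=cv2.INTER_CUBIC)
    raw=im.copy()
    for g,col in((0,(0,255,0)),(.009,(0,0,255))):
        th=g/.256;d=np.array([-np.sin(th),-np.cos(th)]);nn=np.array([-np.cos(th),np.sin(th)])
        P=[np.r_[O+Rm@(np.array([-.006,.128])+r*d+.005*nn),.237] for r in(0,.256)]
        p=(proj(n,P)-[x0,y0]+.5)*f
        print(n,g,p/f+[x0,y0]); cv2.line(im,*[tuple(int(v) for v in q) for q in p],col,1)
    cv2.imwrite(f"pics/{n}5o.png",np.vstack([raw,im]) if n=='top' else im)
    cv2.imwrite(f"pics/{n}5r.png",raw)
E
```

```text
top 0.13160532248147852 [ 0.62 -0.15]
top 0 [[322.62 197.8 ]
 [418.3  182.77]]
top 0.009 [[322.56 197.8 ]
 [418.73 186.14]]
side 0.1421588612328692 [ 0.62 -0.15]
side 0 [[315.66 177.1 ]
 [293.67 269.89]]
side 0.009 [[315.67 177.04]
 [289.25 269.15]]
```

View pics/top5o.png

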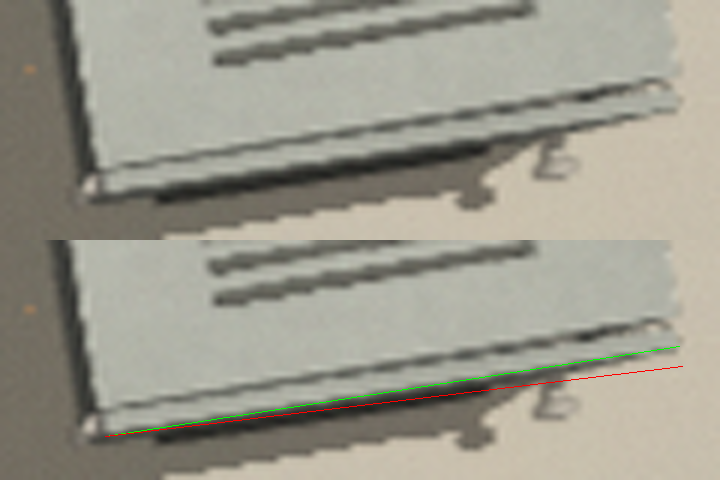

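View pics/side5o.png

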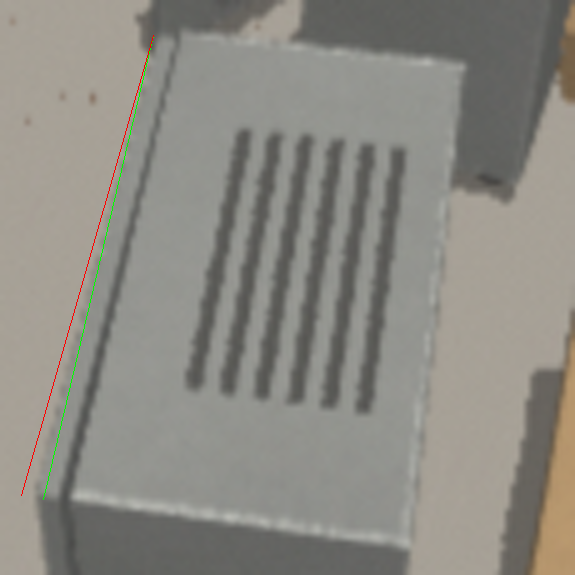

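View pics/side5r.png

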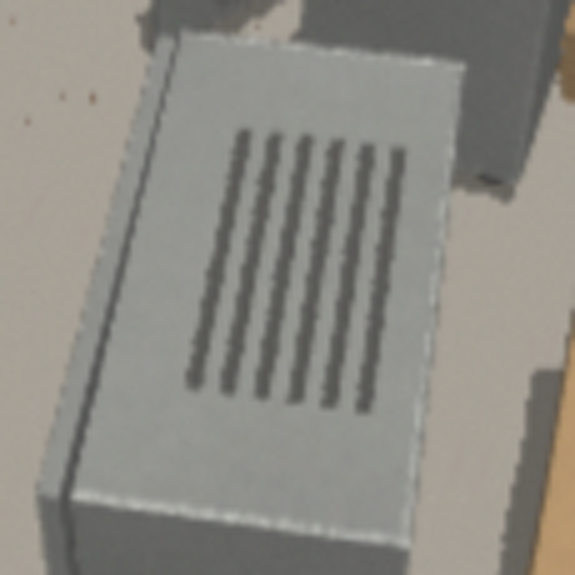

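The door's edge lies on the green shut line in both views, with an even seam. The storage door's edge is still at the same pixels, (243,328) in the zoomed top view. The gripper is about 12 cm clear.

```bash
python3 -c "
from bench import job;print(job.hand_in())"
```

```text
the job is handed in; nothing more can be done
None
```

The drying cabinet door is fully shut on its roller catch, and I handed the job in at about 9 s of the 32 s allowed. I pushed it with the closed fingertips about 17 cm above the worktop. They followed the door round its hinge from about 53° open, and I slowed down for the last 9°.

- **Force:** the highest wrist reading I took was about 5 N, at the catch. Readings came only at the end of each move. It then fell to about 0 N, and pushing 2 mm further met no resistance, so the catch had pulled the door home.
- **Door shut:** after backing the gripper about 12 cm away, the door's edge matched the predicted shut line in the top and side pictures. It was clearly off the 9 mm ajar line, and the seam was even. This is good to about 1 to 2 mm.
- **Storage cabinet:** its door looked the same before and after in the top and side pictures, and the robot never came near it.

No check failed or disagreed, but hand-in gives no verdict, so I haven't seen the result.

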